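Put the check weights back in their block

ROBOT

A 6-joint arm with a two-finger parallel gripper is mounted at the origin on a cart in front of the work surface, level with it; the furniture and walls round the work are solid. World frame = base frame: x ahead of the robot, y to its left, z up, the work surface at z = 0. Lengths are in m, angles in rad, forces in N, time in s.
With the tool pointing down it reaches from about 0.25 to 0.85 m from the base axis. Payload 12.5 kg.
Tool frame: the origin (TCP) lies midway between the tips of the shut fingers; the grasp point (between the pads) lies 19 mm behind it; z points along the fingers, y is the line along which they close (so a half turn about z gives the same grasp; the last joint's range is limited). The gripper opens to 93 mm and grips with 3 to 60 N. Pads are 15 mm wide; open, the fingers measure 128 mm over their backs; the gripper's body (75 mm by 188 mm) begins 65 mm behind the grasp point.
Start: joints at [-1.28, 0.351, 1.652, -0, 1.139, -0.085], TCP at [0.202, -0.512, 0.219] pointing down, gripper open.
Joint ranges: [-2.75, 2.75], [-0.79, 2.1], [0.01, 2.65], [-1.57, 4.71], [0.07, 3.14], [-2.87, 2.87]. Speed limits (rad/s): [2.22, 2.22, 2.79, 3.14, 3.14, 3.14].

INTERFACE

Orientations are given as [roll, pitch, yaw] about the fixed x, y, z axes, in that order (R = Rz(yaw) Ry(pitch) Rx(roll)).
In Python, from cell import read_state, get_image, finish_job gives the robot as it stands.
- The arm moves only by the tool carry_out, never from a script. Its argument "steps" is one flat list of numbers, 7 for each row, row after row: the finger opening in mm, from 0 to 93, then the shift along the tool's x, y, z in a scale on which 1.0 is 300 mm, then the turn, a rotation vector about the tool's x, y, z in shares of pi rad (1.0 is pi rad). In form: [fingers, tx, ty, tz, ax, ay, az, fingers, tx, ty, tz, ax, ay, az, ...]. A call has exactly 8 rows; each row is the pose to reach, as a shift and turn from the pose commanded when the call began, along the tool's axes at that moment; what a row does not reach only later rows make up. A row lasts 1/12 s, in which the tool goes at most 41.7 mm and 7.16 degrees, less where a joint would pass 70% of its speed; a pose out of reach is approached as far as the arm can. A call with a gripper value outside its range is refused whole. The fingers move at their own pace and stop on an object; "newtons" is the grip in N (left out, the last holds). Time passes only in rows, so rows that repeat a pose let the fingers close, or fill a call up. It gives the time, the measured TCP pose, the force, the opening and the grip force at its end, in the units of the state.
- read_state(): the state, without advancing time (a new reading comes with each control period).
- get_image(name): name is "scene" or "top" or "wrist"; returns a dict with "image" (384x512x3 uint8, red, green, blue), "z_map" (384x512 float32, m along the optical axis (not along the pixel's ray), 0 where there is no reading), "vertical_fov" (degrees; the focal length in pixels is half the picture's height over the tangent of half this angle, whatever the lens; pixels are square), "cx", "cy" (the principal point, pixels), "rvec" (rotation vector, rad) and "tvec" (3), from world to camera coordinates, as OpenCV has them; the wrist camera has in their place "tool_from_camera" (4x4, takes a point from camera to tool coordinates, whose origin is the TCP and whose axes are the flange's). Camera axes: x right, y down, z forward; pixel columns grow to the right and rows downward; lengths in m; the calibration is good to about 2 mm. A picture is of the moment at which its call begins: read the wrist's pose just before it.
- finish_job(): hands the job in; it is judged then, once.
The state is a dict: "t": time; "qpos": joint angles; "qd": joint speeds; "joint_efforts": joint torques, N m; "position": TCP position; "tool_rot": TCP orientation; "contact_force": force on the tool from outside, world axes, zero at the start; "moment": the same for the moment, N m; "grip_width": finger opening in m; "gripper_force": force on a finger pad.
Only numpy, scipy, OpenCV 4.12 (cv2) and the standard library are available. Lean on these libraries where they do the work, as an engineer would, in place of code of your own. Each camera call takes 0.05 s, during which the arm holds its last target. There are 200 camera calls.

TASK

The balance has been checked and its four steel check weights are standing about on the bench. Put them back in their wooden storage block, each upright and fully down in the well cut for its size, so that they stand in a row from smallest to largest. Lower each weight in without dropping it, and do not knock over the glass flask.

Things in the scene. Friction and masses are not known exactly. Their poses are not given: they have to be found in the camera images.
- weight_smallest: the smallest of the four polished steel check weights, loose, standing upright: a plain cylinder 18 mm in diameter and 26 mm high with a narrower neck and knob on top, 36 mm tall in all, about 50 g. Origin: centre of its underside; z up its axis.
- weight_second: the second smallest of the four polished steel check weights, loose, standing upright: a plain cylinder 26 mm in diameter and 34 mm high with a narrower neck and knob on top, 48 mm tall in all, about 100 g. Origin: centre of its underside; z up its axis.
- weight_third: the third smallest of the four polished steel check weights, loose, standing upright: a plain cylinder 34 mm in diameter and 42 mm high with a narrower neck and knob on top, 60 mm tall in all, about 200 g. Origin: centre of its underside; z up its axis.
- weight_largest: the largest of the four polished steel check weights, loose, standing upright: a plain cylinder 44 mm in diameter and 52 mm high with a narrower neck and knob on top, 72 mm tall in all, about 500 g. Origin: centre of its underside; z up its axis.
- well_smallest: the smallest round well in the wooden block, for the 18 mm weight: 23 mm in diameter, 10 mm deep, chamfered 2.5 mm round the mouth, blue felt on its floor. Origin: centre of the well's floor, 16 mm above the bench (the mouth is 26 mm above the bench); in the block's frame at x = -79.5 mm, y = 0. Axes as the block's.
- well_second: the second smallest round well in the wooden block, for the 26 mm weight: 31 mm in diameter, 10 mm deep, chamfered 2.5 mm round the mouth, blue felt on its floor. Origin: centre of the well's floor, 16 mm above the bench (the mouth is 26 mm above the bench); in the block's frame at x = -39 mm, y = 0. Axes as the block's.
- well_third: the third smallest round well in the wooden block, for the 34 mm weight: 39 mm in diameter, 10 mm deep, chamfered 2.5 mm round the mouth, blue felt on its floor. Origin: centre of the well's floor, 16 mm above the bench (the mouth is 26 mm above the bench); in the block's frame at x = +9.5 mm, y = 0. Axes as the block's.
- well_largest: the largest round well in the wooden block, for the 44 mm weight: 49 mm in diameter, 10 mm deep, chamfered 2.5 mm round the mouth, blue felt on its floor. Origin: centre of the well's floor, 16 mm above the bench (the mouth is 26 mm above the bench); in the block's frame at x = +67 mm, y = 0. Axes as the block's.
- block: wooden storage block lying flat and fixed on the bench, 212 mm long (its x), 76 mm wide (its y), 26 mm high, with four round wells in one row along its length; their size grows toward its +x. It may lie at any yaw. Origin: centre of its underside.
- flask: glass conical flask, tinted pink, loose, about 90 g, standing near the weights: 65 mm across the foot, 105 mm tall, narrow neck. A bystander. Origin: centre of its underside; z up its axis.
There are look-alikes about, which are no part of the job. What is shaped like the weight_smallest but blue is not meant.

How it is judged:
At the end, for the whole second after the job is handed in: Each weight stands in its own well: its foot within 8 mm of the well's centre and less than 4 mm above the well's floor, leaning less than 0.12 rad, released and at rest; the flask still stands (leaning less than 0.2 rad) (horizontal distance between weight_smallest and well_smallest below 0.008 m and z of weight_smallest in the frame of well_smallest below 0.004 m and angle between each of weight_smallest, weight_second, weight_third, weight_largest's own z axis and vertical below 0.12 rad and linear speed of each of weight_smallest, weight_second, weight_third, weight_largest below 0.02 m/s and contact force between each of weight_smallest, weight_second, weight_third, weight_largest and the fingers below 0.05 N and horizontal distance between weight_second and well_second below 0.008 m and z of weight_second in the frame of well_second below 0.004 m and horizontal distance between weight_third and well_third below 0.008 m and z of weight_third in the frame of well_third below 0.004 m and horizontal distance between weight_largest and well_largest below 0.008 m and z of weight_largest in the frame of well_largest below 0.004 m and angle between flask's own z axis and vertical below 0.2 rad); the robot touches nothing.
It fails at once if the smallest weight is dropped or thrown (faster than 0.7 m/s with no finger on it, as after a fall of 25 mm) (linear speed of weight_smallest above 0.7 m/s and contact force between weight_smallest and the fingers below 0.05 N).
It fails at once if the second weight is dropped or thrown (faster than 0.7 m/s with no finger on it, as after a fall of 25 mm) (linear speed of weight_second above 0.7 m/s and contact force between weight_second and the fingers below 0.05 N).
It fails at once if the third weight is dropped or thrown (faster than 0.7 m/s with no finger on it, as after a fall of 25 mm) (linear speed of weight_third above 0.7 m/s and contact force between weight_third and the fingers below 0.05 N).
It fails at once if the largest weight is dropped or thrown (faster than 0.7 m/s with no finger on it, as after a fall of 25 mm) (linear speed of weight_largest above 0.7 m/s and contact force between weight_largest and the fingers below 0.05 N).
It fails at once if the flask is knocked over (leans more than 0.5 rad) (angle between flask's own z axis and vertical above 0.5 rad).
It also fails if it takes over 99 s, if anything falls off the work surface, if the arm or the gripper's body presses on something with over 40 N, if the wrist force passes 120 N, or if a joint passes its speed limit or range.

## Working session

There is one attempt and no reset: what is moved stays moved. The work goes in short steps, Python scripts to look and compute and a tool call to move; the robot and the scene stay as the last step left them, time stands still between calls to the robot, and variables do not carry over. Pictures are saved under pics/ and viewed, at most 14 in all, crops included, and the job is handed in when it is done.

Besides the shell and the picture viewer there is one more tool, called after "Request:" in YAML: its name, and indented under it one key for each argument. carry_out: Moves the arm, as the interface text tells. Its arguments: {"type":"object","properties":{"steps":{"type":"array","items":{"type":"number"}},"newtons":{"type":"number"}},"required":["steps"]}

```bash
mkdir -p pics; ls; cat > h.py <<'E'
import numpy as np, cv2
from cell import read_state, get_image, finish_job
def K(d):
    f=192/np.tan(np.radians(d["vertical_fov"])/2); return f,d["cx"],d["cy"]
def cam(d,st=None):
    "R,c : camera->world rotation, camera centre"
    if "rvec" in d:
        R=cv2.Rodrigues(np.array(d["rvec"],float))[0].T; return R,-R@np.array(d["tvec"],float)
    from scipy.spatial.transform import Rotation as Ro
    T=np.eye(4);T[:3,:3]=Ro.from_euler("xyz",st["tool_rot"]).as_matrix();T[:3,3]=st["position"]
    T=T@np.array(d["tool_from_camera"]);return T[:3,:3],T[:3,3]
def ray(d,u,v,z,st=None):
    f,cx,cy=K(d);R,c=cam(d,st);r=R@np.array([(u-cx)/f,(v-cy)/f,1]);return c+r*(z-c[2])/r[2]
def cloud(d,st=None):
    f,cx,cy=K(d);R,c=cam(d,st);Z=d["z_map"];v,u=np.mgrid[:384,:512]
    P=np.stack([(u-cx)/f*Z,(v-cy)/f*Z,Z],-1)@R.T+c;P[Z==0]=np.nan;return P
E
python3 - <<'E'
from h import *
st=read_state();print(st)
for n in("top","scene"):
    d=get_image(n);np.save(n+".npy",d,allow_pickle=True)
    cv2.imwrite(f"pics/{n}0.png",d["image"][...,::-1])
    print(n,{k:v for k,v in d.items() if k not in("image","z_map")},cam(d)[1])
E
```

```text
pics
{'t': 0.0, 'qpos': array([-1.27960991e+00,  3.51210932e-01,  1.65241432e+00, -1.34478733e-05,
        1.13914384e+00, -8.45992272e-02]), 'qd': array([ 1.74889366e-04,  9.66742813e-05,  5.58657545e-04,  6.89974289e-04,
       -5.76062719e-04,  6.97390088e-04]), 'joint_efforts': array([ 9.43379819e-04, -4.97332013e+01, -2.85254180e+01,  6.99236803e-02,
        2.56647222e-02, -1.20625900e-04]), 'position': array([ 0.20177152, -0.51127411,  0.21811902]), 'tool_rot': array([-3.14041939e+00, -8.72429350e-05,  3.75791229e-01]), 'contact_force': array([-0.41738572, -0.90302669, -0.48697429]), 'moment': array([ 0.07054826, -0.01285185,  0.00470084]), 'gripper_force': 0.0, 'grip_width': 0.09274697407658125}
top {'vertical_fov': 45.024253847269875, 'cx': 253.41389793420637, 'cy': 179.07714269449428, 'rvec': array([ 2.14953742, -2.21121493,  0.03892912]), 'tvec': array([-8.31437957e-04,  5.58595580e-01,  1.14485880e+00])} [ 0.49007607 -0.04215448  1.17506588]
scene {'vertical_fov': 43.42651389093276, 'cx': 256.0944846714244, 'cy': 190.13779767417765, 'rvec': array([ 2.21832921, -0.56568779,  0.26639027]), 'tvec': array([-0.49395148,  0.19717794,  0.93666842])} [ 0.14940059 -0.75004485  0.7585032 ]
```

View pics/top0.png

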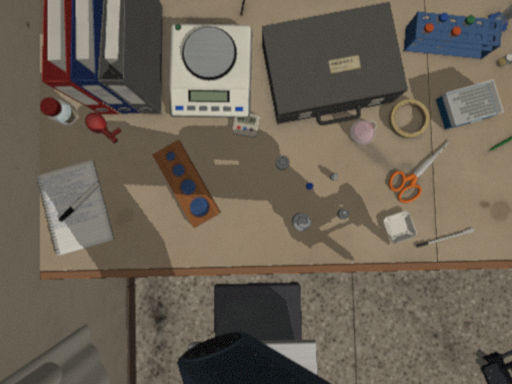

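View pics/scene0.png

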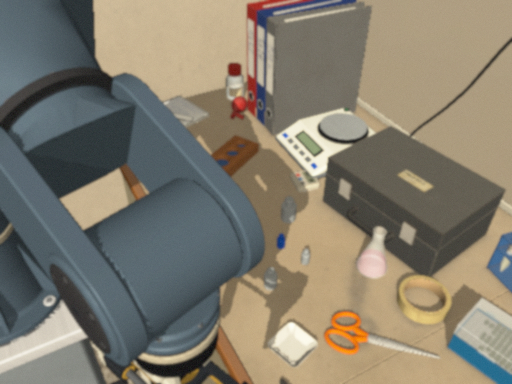

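Top view: block with four blue wells at (171,155)–(200,207), smallest at the top left. Grey weights are at (301,221), (282,162), (342,212) and (334,176). A blue look-alike is at (309,186), and the flask is at (362,131). Next I'll measure and take one enlarged crop.

```bash
python3 - <<'E'
from h import *
d=np.load("top.npy",allow_pickle=True).item()
im=d["image"];cv2.imwrite("pics/crop.png",cv2.resize(im[110:245,260:400],None,fx=4.2,fy=4.2,interpolation=cv2.INTER_CUBIC)[...,::-1])
P=cloud(d);H=P[...,2]
print("bench z",np.nanmedian(H[140:240,230:420]))
m=(H>.012).astype(np.uint8);m[:120]=0;m[255:]=0
n,l,s,c=cv2.connectedComponentsWithStats(m)
for i in range(1,n):
    if s[i,4]>5:
        q=P[l==i];zt=np.nanpercentile(q[:,2],98);t=q[q[:,2]>zt-.006]
        print(s[i],c[i].round(1),"h",zt.round(4),"top",np.median(t,0).round(4))
hsv=cv2.cvtColor(im,cv2.COLOR_RGB2HSV)
b=cv2.inRange(hsv,(105,90,40),(130,255,255))
n,l,s,c=cv2.connectedComponentsWithStats(b)
for i in range(1,n):
    if s[i,4]>15 and 140<c[i][1]<240 and c[i][0]>140: print("blue",s[i],c[i].round(1),ray(d,*c[i],.016).round(4), ray(d,*c[i],.036).round(4))
E
```

```text
bench z 0.0008306608999095744
[   0  120   36  135 4727] [ 17.1 187. ] h 0.166 top [0.5573 0.5396 0.1644]
[ 52 120  23   6  82] [ 64.2 121.6] h 0.0705 top [0.713  0.4582 0.0693]
[ 85 120  37  24 391] [102.  128.9] h 0.049 top [0.7073 0.3741 0.0459]
[232 120  27  17 394] [245.3 127.4] h 0.0209 top [6.90e-01 6.00e-04 1.73e-02]
[276 120  23   4  54] [284.2 120.9] h 0.0601 top [ 0.6979 -0.0836  0.0588]
[316 120  38   6 134] [330.5 121.9] h 0.0566 top [ 0.6915 -0.2026  0.0527]
[350 120  27  25 508] [363.3 131.4] h 0.1067 top [ 0.6713 -0.2957  0.1053]
[390 120  40  18 254] [409.1 129.4] h 0.029 top [ 0.667  -0.4082  0.0252]
[443 120  40   9 192] [458.1 122.5] h 0.0728 top [ 0.679  -0.5148  0.0699]
[ 152  140   68   88 2611] [185.8 183.7] h 0.0309 top [0.5617 0.1574 0.0272]
[276 156  14  14 157] [282.1 162.5] h 0.0632 top [ 0.5949 -0.09    0.0607]
[  37  161   76   94 3628] [ 74.8 208. ] h 0.0285 top [0.5153 0.4199 0.0271]
[330 173   8   8  43] [333.9 176.8] h 0.0396 top [ 0.5577 -0.2168  0.0374]
[306 183   8   7  44] [309.3 186. ] h 0.0374 top [ 0.5385 -0.1556  0.0351]
[338 209  11  11  98] [343.  214.1] h 0.0505 top [ 0.4634 -0.2338  0.048 ]
[404 211  10  14  45] [408.8 217.1] h 0.0197 top [ 0.4544 -0.4001  0.0157]
[292 213  19  18 275] [301.  221.6] h 0.0752 top [ 0.45   -0.13    0.0723]
[384 212  33  32 148] [398.1 230.3] h 0.0197 top [ 0.4109 -0.3698  0.0157]
blue [167 153   7   7  40] [170.2 155.9] [0.623  0.1919 0.016 ] [0.6207 0.1878 0.036 ]
blue [173 165  11  10  83] [178.2 169.6] [0.5878 0.1721 0.016 ] [0.5861 0.1684 0.036 ]
blue [181 180  14  14 147] [187.6 186.4] [0.5446 0.1493 0.016 ] [0.5437 0.146  0.036 ]
blue [306 183   7   6  32] [309.  185.7] [ 0.5379 -0.155   0.016 ] [ 0.5371 -0.153   0.036 ]
blue [191 198  17  18 241] [199.1 206.5] [0.4936 0.1214 0.016 ] [0.4936 0.1186 0.036 ]
```

View pics/crop.png

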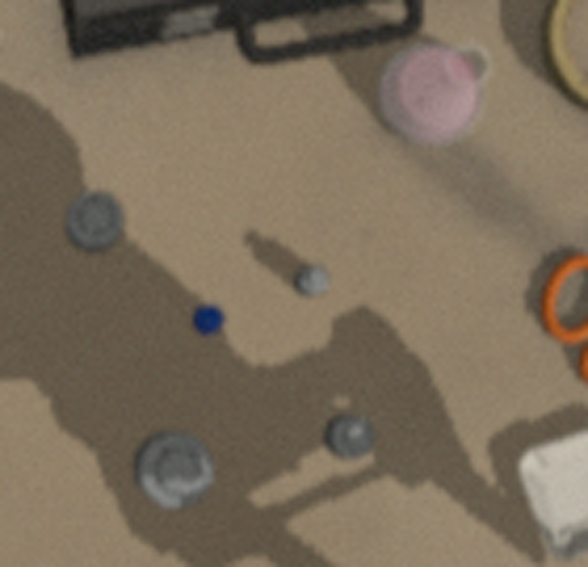

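All four match by height: largest (301,221) at 72 mm, third (282,162) at 60, second (342,212) at 48, smallest (334,176) at 36. The crop shows a grey cylinder at (312,280), which is the smallest weight. The same-shaped blue one at (208,320) is the look-alike. Next I move the wrist camera above the weights, with the yaw lined up to the block (about 0.50).

```bash
cat >> h.py <<'E'
from scipy.spatial.transform import Rotation as Ro
def go(x,y,z,yaw=.5):
    s=read_state();R=Ro.from_euler("xyz",s["tool_rot"])
    t=R.inv().apply(np.array([x,y,z])-s["position"])*1e3
    a=(R.inv()*Ro.from_euler("xyz",[np.pi,0,yaw])).as_rotvec()
    print("t",round(s["t"],2),"go mm",t.round(1),"rot",a.round(4),"pos",s["position"].round(4),"grip",round(s["grip_width"],4),round(s["gripper_force"],1))
E
python3 -c "
from h import *
go(.47,-.16,.32)
d=np.load('top.npy',allow_pickle=True).item();P=cloud(d)
q=P[(P[...,2]>.09)&(P[...,0]<.75)&(P[...,1]>-.05)&(P[...,1]<.4)&(P[...,0]>.3)];print(len(q),q.min(0) if len(q) else '')
st=read_state();w=get_image('wrist');print({k:v for k,v in w.items() if k not in('image','z_map')})
"
```

```text
t 0.1 go mm [ 378.4 -228.5 -101.6] rot [-1.000e-03 -1.000e-04 -1.242e-01] pos [ 0.2018 -0.5113  0.2182] grip 0.0928 0.0
2351 [0.7326     0.21560273 0.09008394]
{'vertical_fov': 68.2744637629332, 'cx': 255.47308420990214, 'cy': 188.20183446908072, 'tool_from_camera': array([[-4.62391024e-04, -9.53098185e-01, -3.02660927e-01,
         8.60390048e-02],
       [ 9.99999854e-01, -5.25140735e-04,  1.25948616e-04,
         5.62468841e-04],
       [-2.78980979e-04, -3.02660825e-01,  9.53098288e-01,
        -1.65760747e-01],
       [ 0.00000000e+00,  0.00000000e+00,  0.00000000e+00,
         1.00000000e+00]])}
```

The manual's scale: shifts go in shares of 300 mm and turns go in shares of pi rad. Converting my numbers, 264 mm is 0.88, -160 mm is -0.5333, -0.12 rad is -0.0382.

Request:
carry_out:
  steps: [93,0.11,-0.0667,-0.0233,0,0,-0.0382,93,0.22,-0.1333,-0.0467,0,0,-0.0764,93,0.33,-0.2,-0.07,0,0,-0.1146,93,0.44,-0.2667,-0.0933,0,0,-0.1528,93,0.55,-0.3333,-0.1167,0,0,-0.191,93,0.66,-0.4,-0.14,0,0,-0.2292,93,0.77,-0.4667,-0.1633,0,0,-0.2674,93,0.88,-0.5333,-0.1867,0,0,-0.3056]

```text
t: 0.82
position: [0.3894, -0.2641, 0.275]
tool_rot: [-3.142, -0.0, 1.342]
contact_force: [0.9, -1.6, -1.1]
grip_width: 0.093
gripper_force: 0.0
```

```bash
python3 -c "
from h import *
go(.47,-.16,.30,3.64)"
```

```text
t 0.82 go mm [119.7  54.8 -25.1] rot [-0.0000e+00 -1.0000e-04 -2.2985e+00] pos [ 0.3894 -0.2641  0.275 ] grip 0.093 0.0
```

To row units: 119 mm is 0.3967, 100 mm is 0.3333, -0.96 rad is -0.3056.

Request:
carry_out:
  steps: [93,0.0667,0.03,-0.0167,0,0,-0.0382,93,0.1333,0.06,-0.0333,0,0,-0.0764,93,0.2,0.09,-0.05,0,0,-0.1146,93,0.2667,0.12,-0.0667,0,0,-0.1528,93,0.3333,0.15,-0.0833,0,0,-0.191,93,0.3967,0.18,-0.0833,0,0,-0.2292,93,0.3967,0.18,-0.0833,0,0,-0.2674,93,0.3967,0.18,-0.0833,0,0,-0.3056]

```text
t: 1.48
position: [0.4694, -0.1618, 0.2994]
tool_rot: [-3.141, -0.0, 2.304]
contact_force: [0.1, 0.9, 0.5]
grip_width: 0.093
gripper_force: 0.0
```

To row units: -0.96 rad is -0.3056.

Request:
carry_out:
  steps: [93,0,0,0,0,0,-0.0382,93,0,0,0,0,0,-0.0764,93,0,0,0,0,0,-0.1146,93,0,0,0,0,0,-0.1528,93,0,0,0,0,0,-0.191,93,0,0,0,0,0,-0.2292,93,0,0,0,0,0,-0.2674,93,0,0,0,0,0,-0.3056]

```text
t: 2.15
position: [0.4688, -0.1627, 0.2994]
tool_rot: [3.141, -0.0, -3.021]
contact_force: [-0.3, -0.1, -0.6]
grip_width: 0.0933
gripper_force: 0.0
```

To row units: -0.38 rad is -0.121.

Request:
carry_out:
  steps: [93,0,0,0,0,0,-0.0382,93,0,0,0,0,0,-0.0764,93,0,0,0,0,0,-0.1146,93,0,0,0,0,0,-0.121,93,0,0,0,0,0,-0.121,93,0,0,0,0,0,-0.121,93,0,0,0,0,0,-0.121,93,0,0,0,0,0,-0.121]

```text
t: 2.82
position: [0.4689, -0.1627, 0.2996]
tool_rot: [3.141, -0.0, -2.649]
contact_force: [-0.9, 0.4, 0.1]
grip_width: 0.0929
gripper_force: 0.0
```

```bash
cat > w.py <<'E'
from h import *
import sys
def look(name):
    s=read_state();d=get_image("wrist");np.save(name+".npy",dict(d=d,s=s),allow_pickle=True)
    cv2.imwrite(f"pics/{name}.png",d["image"][...,::-1]);return s,d
def objs(s,d,hmin=.012,amin=60,box=(.35,.72,-.35,.0)):
    P=cloud(d,s);H=P[...,2]
    m=((H>hmin)&(H<.13)&(P[...,0]>box[0])&(P[...,0]<box[1])&(P[...,1]>box[2])&(P[...,1]<box[3])).astype(np.uint8)
    n,l,st,c=cv2.connectedComponentsWithStats(m)
    for i in range(1,n):
        if st[i,4]>amin:
            q=P[l==i];zt=np.nanpercentile(q[:,2],97);t=q[q[:,2]>zt-.004]
            lo,hi=np.percentile(t[:,:2],[2,98],0)
            print(st[i],c[i].round(1),"h",zt.round(4),"top mid",((lo+hi)/2).round(4),"w",(hi-lo).round(4))
    print("bench",np.nanmedian(H[(abs(H)<.01)]))
if __name__=="__main__":
    s,d=look(sys.argv[1]);print(s["t"],s["position"],s["tool_rot"],s["qpos"]);objs(s,d)
E
python3 w.py w1
```

```text
2.8167 [ 0.46894068 -0.16269753  0.29958957] [ 3.14149408e+00 -3.82924702e-05 -2.64927745e+00] [-4.27787864e-01  1.75731170e-01  1.67810738e+00  3.04527702e-05
  1.28785573e+00 -2.49090790e+00]
[149  52  16  39 112] [159.8  75.8] h 0.0169 top mid [ 0.4308 -0.3431] w [0.0536 0.0134]
[206 123  18  18 258] [214.6 131.3] h 0.0487 top mid [ 0.4673 -0.2353] w [0.0135 0.0135]
[266 140  30  33 750] [279.8 156.2] h 0.0727 top mid [ 0.4525 -0.1308] w [0.0228 0.0226]
[195 181  12  13 115] [200.5 186.8] h 0.0365 top mid [ 0.5606 -0.2171] w [0.0093 0.0094]
[235 187  11  12 107] [239.7 192.6] h 0.0368 top mid [ 0.5393 -0.1557] w [0.0092 0.0091]
[  99  203   54   51 1427] [126.8 226.7] h 0.1044 top mid [ 0.6724 -0.2939] w [0.0231 0.0232]
[248 228  20  27 430] [257.8 240.9] h 0.0604 top mid [ 0.5987 -0.0895] w [0.0169 0.0179]
[121 246  19  13 135] [128.9 251.2] h 0.0542 top mid [ 0.7096 -0.273 ] w [0.02   0.0195]
[ 163  260   75   33 1451] [197.5 281.3] h 0.0829 top mid [ 0.7123 -0.1729] w [0.0133 0.0415]
[258 282  24  11 171] [270.8 288. ] h 0.0173 top mid [ 0.6828 -0.0159] w [0.0261 0.0291]
[205 323  29   8 124] [222.6 325.3] h 0.1299 top mid [ 0.7034 -0.0989] w [0.0057 0.0392]
bench -0.00018277090949264663
```

View pics/w1.png

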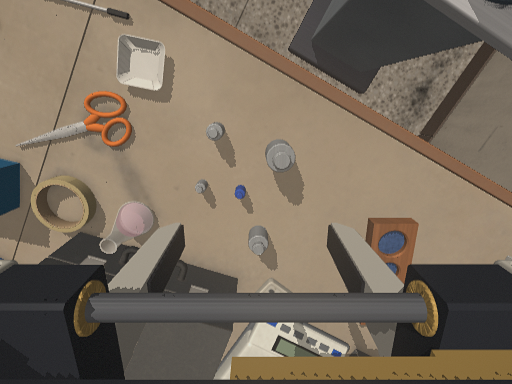

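Both views agree within 3 mm, and the knob heights (72.7, 60.4, 48.7, 36.5 mm) match. Wrist view: largest (280,156), second (215,131), smallest (200,187), blue look-alike (240,192), third (258,241). The block is partly visible at (390,242), so next I look at its wells the same way.

To row units: 239 mm is 0.7967, 192 mm is 0.64.

Request:
carry_out:
  steps: [93,-0.0667,0.1067,0,0,0,0,93,-0.1333,0.2133,0,0,0,0,93,-0.2,0.32,0,0,0,0,93,-0.2667,0.4267,0,0,0,0,93,-0.3333,0.5333,0,0,0,0,93,-0.4,0.64,0,0,0,0,93,-0.4667,0.74,0,0,0,0,93,-0.5067,0.7967,0,0,0,0]

```text
t: 3.53
position: [0.4892, 0.1229, 0.2997]
tool_rot: [3.141, 0.001, -2.647]
contact_force: [-0.4, -0.8, 0.3]
grip_width: 0.093
gripper_force: 0.0
```

Request:
carry_out:
  steps: [93,0,0,0,0,0,0,93,0,0,0,0,0,0,93,0,0,0,0,0,0,93,0,0,0,0,0,0,93,0,0,0,0,0,0,93,0,0,0,0,0,0,93,0,0,0,0,0,0,93,0,0,0,0,0,0]

```text
t: 4.2
position: [0.4894, 0.1195, 0.2997]
tool_rot: [-3.142, 0.0, -2.648]
contact_force: [0.5, 0.2, 0.4]
grip_width: 0.0929
gripper_force: 0.0
```

```bash
python3 - <<'E'
from w import *
s,d=look("w2");print(s["t"],s["position"],s["tool_rot"])
im=d["image"];hsv=cv2.cvtColor(im,cv2.COLOR_RGB2HSV);P=cloud(d,s);H=P[...,2]
b=cv2.inRange(hsv,(100,80,30),(130,255,255))
n,l,st,c=cv2.connectedComponentsWithStats(b)
for i in range(1,n):
    if st[i,4]>60: print("blue",st[i],c[i].round(1),ray(d,*c[i],.016,s).round(4),"z",np.nanmedian(H[l==i]).round(4))
# whole block top incl. wells -> min-area rectangle, rays on z=.026
m=((H>.012)&(H<.034)&(P[...,0]>.4)&(P[...,0]<.69)&(P[...,1]>.03)&(P[...,1]<.28)).astype(np.uint8)
n,l,st,c=cv2.connectedComponentsWithStats(m);i=1+st[1:,4].argmax();q=P[(l==i)&(H>.022)]
print("block top z",np.median(q[:,2]),len(q))
r=cv2.minAreaRect((q[:,:2]*1000).astype(np.float32));print(r)
cnt=cv2.findContours((l==i).astype(np.uint8),0,2)[0]
# well mouths: holes in wood mask (depth of floor below top)
hole=((l==i)&(H<.0215)).astype(np.uint8);hole=cv2.morphologyEx(hole,2,np.ones((3,3)))
n,l2,st,c=cv2.connectedComponentsWithStats(hole)
for i in range(1,n):
    if st[i,4]>80:
        q=P[l2==i];lo,hi=np.percentile(q[:,:2],[1,99],0);print("hole",st[i],np.median(q,0).round(4),q.mean(0).round(4),(hi-lo).round(4))
E
```

```text
4.2 [0.48944878 0.11946001 0.2996818 ] [-3.14155619e+00  9.46386976e-05 -2.64799409e+00]
blue [ 69  91  23  12 215] [80.2 96.3] [ 0.5388 -0.1555  0.016 ] z 0.0247
blue [242 147  28  24 381] [256.1 158.5] [0.4971 0.1236 0.016 ] z 0.0161
blue [246 185  21  16 215] [256.3 192.4] [0.5475 0.1512 0.016 ] z 0.0161
blue [249 213  15  12 100] [256.6 219. ] [0.5898 0.1746 0.016 ] z 0.0162
blue [206 284  12   9  66] [211.3 288.4] [0.7544 0.1669 0.016 ] z 0.0314
blue [263 323  29  33 658] [275.7 341.3] [0.8065 0.3349 0.016 ] z 0.0936
block top z 0.025720789044297976 4195
((554.5062255859375, 153.1094970703125), (212.6752166748047, 75.98332214355469), 28.473941802978516)
hole [240 143  31  30 717] [0.4965 0.1212 0.0162] [0.4966 0.1214 0.0162] [0.0453 0.0459]
hole [244 182  23  21 392] [0.5476 0.1496 0.0162] [0.5476 0.1496 0.0163] [0.0354 0.0357]
hole [247 212  18  16 229] [0.5911 0.1731 0.0161] [0.591  0.173  0.0163] [0.0271 0.0282]
hole [250 236  12  11 113] [0.6273 0.1926 0.0163] [0.6272 0.1926 0.0165] [0.019  0.0199]
```

View pics/w2.png

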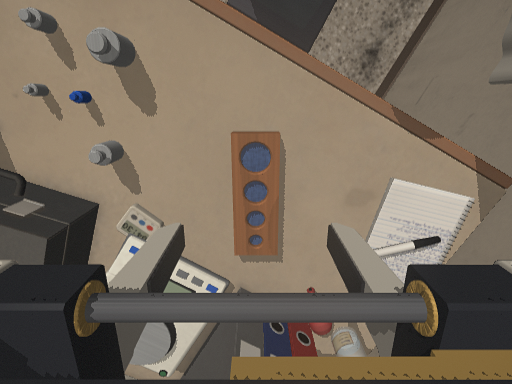

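Wrist view: wells at (256,157), (256,192), (256,219) and (256,240). Felt is at 16.2 mm and the top at 25.7 mm, and the rectangle measures 212.7 x 76 mm with yaw 28.5°, so all sizes match. I take the wells from that rectangle, since the visible felt is biased by the rims. Largest weight first.

To row units: -203 mm is -0.6767, -181 mm is -0.6033.

Request:
carry_out:
  steps: [93,0.0633,-0.0867,0.0667,0,0,0,93,0.1267,-0.1733,0.14,0,0,0,93,0.19,-0.26,0.2133,0,0,0,93,0.2567,-0.3467,0.2933,0,0,0,93,0.3233,-0.4333,0.3733,0,0,0,93,0.3867,-0.52,0.4533,0,0,0,93,0.45,-0.6033,0.5333,0,0,0,93,0.5033,-0.6767,0.6,0,0,0]

```text
t: 4.92
position: [0.4519, -0.1323, 0.1183]
tool_rot: [3.141, -0.0, -2.648]
contact_force: [0.0, 0.1, -0.4]
grip_width: 0.0929
gripper_force: 0.0
```

Request:
carry_out:
  steps: [93,0,0,0,0,0,0,93,0,0,0,0,0,0,93,0,0,0,0,0,0,93,0,0,0,0,0,0,93,0,0,0,0,0,0,93,0,0,0,0,0,0,93,0,0,0,0,0,0,93,0,0,0,0,0,0]

```text
t: 5.58
position: [0.4529, -0.1302, 0.1199]
tool_rot: [-3.141, 0.0, -2.647]
contact_force: [-0.0, -0.2, 0.7]
grip_width: 0.0931
gripper_force: 0.0
```

```bash
python3 - <<'E'
from w import *
s,d=look("w3");print(s["position"]);objs(s,d,box=(.35,.65,-.3,0));go(.4525,-.1308,.014,-2.6447)
E
```

```text
[ 0.45292833 -0.13022697  0.11988908]
[132 136  35  31 835] [149.  150.9] h 0.0485 top mid [ 0.4669 -0.2349] w [0.0132 0.0137]
[ 233  164   49   56 2166] [256.6 192.3] h 0.0725 top mid [ 0.4519 -0.1307] w [0.0225 0.0228]
[156 223  29  32 236] [176.5 232.6] h 0.1299 top mid [ 0.4761 -0.1773] w [0.014 0.019]
[327 223  28  32 235] [334.5 232.7] h 0.1298 top mid [ 0.4284 -0.0875] w [0.0204 0.0103]
[123 226  22  23 351] [133.3 237.2] h 0.0362 top mid [ 0.5604 -0.217 ] w [0.0089 0.0091]
[187 235  19  23 320] [195.8 246. ] h 0.0364 top mid [ 0.539  -0.1555] w [0.0092 0.0095]
[210 323  32  24 536] [224.8 332.2] h 0.0604 top mid [ 0.5979 -0.09  ] w [0.0171 0.0174]
bench -0.0002509525341085339
t 5.63 go mm [  0.6  -0.2 105.8] rot [-0.0003  0.0002 -0.0022] pos [ 0.4529 -0.1303  0.1198] grip 0.0928 0.0
```

Request:
carry_out:
  steps: [93,0,0,0.0833,0,0,0,93,0,0,0.1667,0,0,0,93,0,0,0.25,0,0,0,93,0,0,0.3167,0,0,0,93,0,0,0.3533,0,0,0,93,0,0,0.3533,0,0,0,93,0,0,0.3533,0,0,0,93,0,0,0.3533,0,0,0]

```text
t: 6.3
position: [0.4534, -0.1308, 0.0146]
tool_rot: [-3.14, 0.001, -2.647]
contact_force: [0.6, 0.8, -0.8]
grip_width: 0.0931
gripper_force: 0.0
```

Request:
carry_out:
  steps: [38,0,0,0,0,0,0,38,0,0,0,0,0,0,38,0,0,0,0,0,0,38,0,0,0,0,0,0,38,0,0,0,0,0,0,38,0,0,0,0,0,0,38,0,0,0,0,0,0,38,0,0,0,0,0,0]
  newtons: 30

```text
t: 6.97
position: [0.4526, -0.1305, 0.0136]
tool_rot: [3.141, -0.0, -2.647]
contact_force: [-2.2, 3.7, 1.7]
grip_width: 0.0441
gripper_force: 2.0
```

To row units: -106 mm is -0.3533, -100 mm is -0.3333.

Request:
carry_out:
  steps: [38,0,0,0,0,0,0,38,0,0,0,0,0,0,38,0,0,-0.0333,0,0,0,38,0,0,-0.1,0,0,0,38,0,0,-0.1833,0,0,0,38,0,0,-0.2667,0,0,0,38,0,0,-0.3333,0,0,0,38,0,0,-0.3533,0,0,0]

```text
t: 7.63
position: [0.4538, -0.131, 0.1226]
tool_rot: [-3.138, 0.003, -2.647]
contact_force: [1.4, 0.0, -4.2]
grip_width: 0.0429
gripper_force: 30.0
```

```bash
cat >> w.py <<'E'
def held(name,h):
    s,d=look(name);P=cloud(d,s);R=Ro.from_euler("xyz",s["tool_rot"]);Q=(P-s["position"])@R.as_matrix()
    q=Q[(abs(Q[...,0])<.03)&(abs(Q[...,1])<.5*s["grip_width"]-.001)&(Q[...,2]>-.075)&(Q[...,2]<.02)]
    zt=np.percentile(q[:,2],3);t=q[q[:,2]<zt+.004];lo,hi=np.percentile(t[:,:2],[2,98],0)
    print("held knob in tool",((lo+hi)/2*1e3).round(1),"w",((hi-lo)*1e3).round(1),"ztop",(zt*1e3).round(1))
E
python3 - <<'E'
from w import *
held("w4",.072);go(.4956,.1212,.12,-2.6447)
E
```

```text
held knob in tool [ 6.3 -0.6] w [12.9 23.8] ztop -58.5
t 7.68 go mm [-156.5  202.1    1.8] rot [-0.003   0.0024 -0.0026] pos [ 0.4537 -0.1309  0.1221] grip 0.0436 30.0
```

To row units: 202 mm is 0.6733, -156 mm is -0.52.

Request:
carry_out:
  steps: [38,-0.05,0.0667,0,0,0,0,38,-0.1267,0.1667,0,0,0,0,38,-0.2133,0.2733,0,0,0,0,38,-0.2967,0.3833,0,0,0,0,38,-0.3767,0.4867,0,0,0,0,38,-0.45,0.58,0,0,0,0,38,-0.5,0.6433,0,0,0,0,38,-0.52,0.6733,0,0,0,0]

```text
t: 8.35
position: [0.4938, 0.124, 0.1183]
tool_rot: [3.141, -0.001, -2.645]
contact_force: [0.8, -0.7, -4.6]
grip_width: 0.0434
gripper_force: 30.0
```

Request:
carry_out:
  steps: [38,0,0,0,0,0,0,38,0,0,0.0167,0,0,0,38,0,0,0.0667,0,0,0,38,0,0,0.1167,0,0,0,38,0,0,0.1667,0,0,0,38,0,0,0.2,0,0,0,38,0,0,0.2167,0,0,0,38,0,0,0.2167,0,0,0]

```text
t: 9.02
position: [0.4936, 0.1204, 0.0535]
tool_rot: [3.141, -0.002, -2.648]
contact_force: [0.1, -0.3, -4.9]
grip_width: 0.0432
gripper_force: 30.0
```

```bash
python3 - <<'E'
from w import *
s,d=look("w5");P=cloud(d,s);H=P[...,2]
go(.4956,.1212,.030,-2.6447)
m=(H>.022)&(H<.030)&(abs(P[...,0]-.55)<.15)&(abs(P[...,1]-.15)<.13);q=P[m]
print(np.median(q[:,2]),cv2.minAreaRect((q[:,:2]*1000).astype(np.float32)))
E
```

```text
t 9.07 go mm [-1.6 -0.2 24.4] rot [ 0.0002 -0.0008 -0.0034] pos [0.4941 0.1207 0.0544] grip 0.0435 30.0
0.025637916791475188 ((536.07177734375, 143.22633361816406), (171.5094451904297, 76.22979736328125), 28.45334243774414)
```

View pics/w5.png

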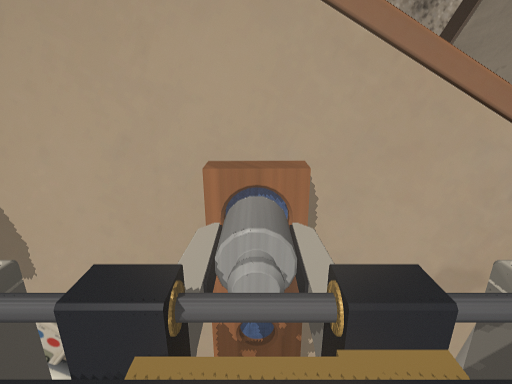

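The weight hangs over the largest well (255,205), centred on the block. I shift 1.4 mm and lower it slowly.

To row units: 23 mm is 0.0767, -1.4 mm is -0.0047.

Request:
carry_out:
  steps: [38,-0.0047,0,0.01,0,0,0,38,-0.0047,0,0.0233,0,0,0,38,-0.0047,0,0.0367,0,0,0,38,-0.0047,0,0.0467,0,0,0,38,-0.0047,0,0.0567,0,0,0,38,-0.0047,0,0.0667,0,0,0,38,-0.0047,0,0.0733,0,0,0,38,-0.0047,0,0.0767,0,0,0]

```text
t: 9.73
position: [0.4954, 0.122, 0.0313]
tool_rot: [3.141, -0.0, -2.647]
contact_force: [-0.2, -0.5, -5.2]
grip_width: 0.0433
gripper_force: 30.0
```

To row units: 1.5 mm is 0.005, 1 mm is 0.0033.

Request:
carry_out:
  steps: [38,0,0,0.0033,0,0,0,38,0,0,0.005,0,0,0,38,0,0,0.005,0,0,0,60,0,0,0.005,0,0,0,65,0,0,0.005,0,0,0,65,0,0,0.005,0,0,0,65,0,0,0.005,0,0,0,65,0,0,0.005,0,0,0]

```text
t: 10.4
position: [0.4957, 0.122, 0.0303]
tool_rot: [-3.141, 0.0, -2.647]
contact_force: [-0.9, 0.2, -0.4]
grip_width: 0.0644
gripper_force: 0.0
```

To row units: -105 mm is -0.35, -95 mm is -0.3167.

Request:
carry_out:
  steps: [65,0,0,-0.0267,0,0,0,65,0,0,-0.0833,0,0,0,65,0,0,-0.1667,0,0,0,65,0,0,-0.25,0,0,0,65,0,0,-0.3167,0,0,0,65,0,0,-0.35,0,0,0,65,0,0,-0.35,0,0,0,65,0,0,-0.35,0,0,0]

```text
t: 11.07
position: [0.4954, 0.1219, 0.135]
tool_rot: [-3.141, 0.0, -2.647]
contact_force: [-0.6, -0.3, 0.2]
grip_width: 0.0651
gripper_force: 0.0
```

```bash
python3 - <<'E'
from w import *
s,d=look("w6");objs(s,d,hmin=.04,box=(.4,.65,.05,.25));go(.5983,-.0895,.12,-2.6447)
E
```

```text
[ 231  168   50   53 2080] [255.4 194.5] h 0.0885 top mid [0.4951 0.1209] w [0.0225 0.0226]
bench -0.00021951502276532087
t 11.12 go mm [   9.3 -235.1   14.2] rot [ 0.0004 -0.0011 -0.0027] pos [0.495  0.1219 0.1343] grip 0.0647 0.0
```

The largest is seated: its top is at 88.5 mm (16 + 72) and its centre matches the well. Third weight next.

To row units: -235 mm is -0.7833, -227 mm is -0.7567.

Request:
carry_out:
  steps: [65,0.0033,-0.0833,0.0067,0,0,0,65,0.0067,-0.2,0.0133,0,0,0,65,0.0133,-0.3233,0.02,0,0,0,65,0.0167,-0.45,0.0267,0,0,0,65,0.02,-0.5733,0.0333,0,0,0,65,0.0267,-0.6833,0.04,0,0,0,65,0.03,-0.7567,0.0467,0,0,0,65,0.03,-0.7833,0.0467,0,0,0]

```text
t: 11.78
position: [0.5991, -0.0919, 0.1189]
tool_rot: [3.14, -0.002, -2.65]
contact_force: [-0.6, -0.0, -0.5]
grip_width: 0.0652
gripper_force: 0.0
```

Request:
carry_out:
  steps: [65,0,0,0,0,0,0,65,0,0,0.0333,0,0,0,65,0,0,0.0833,0,0,0,65,0,0,0.1333,0,0,0,65,0,0,0.1667,0,0,0,65,0,0,0.1667,0,0,0,65,0,0,0.1667,0,0,0,65,0,0,0.1667,0,0,0]

```text
t: 12.45
position: [0.5993, -0.0888, 0.0717]
tool_rot: [-3.141, 0.001, -2.647]
contact_force: [0.0, -0.5, 0.3]
grip_width: 0.0651
gripper_force: 0.0
```

```bash
python3 - <<'E'
from w import *
s,d=look("w7");objs(s,d,box=(.5,.65,-.3,0));go(.5983,-.0895,.014,-2.6447)
E
```

```text
[108  69  34  27 695] [124.8  82.4] h 0.0366 top mid [ 0.5609 -0.2166] w [0.0096 0.0091]
[202  85  27  26 527] [214.9  97.4] h 0.0365 top mid [ 0.5396 -0.1552] w [0.0094 0.0096]
[  0 130  25  23 320] [  8.9 143.4] h 0.0246 top mid [ 0.6475 -0.2812] w [0.0048 0.0082]
[ 234  183   45   54 1856] [256.2 209.5] h 0.0604 top mid [ 0.5982 -0.0896] w [0.0171 0.0174]
[ 149  223   58   70 2219] [182.4 256.3] h 0.1286 top mid [ 0.6125 -0.1263] w [0.0072 0.0175]
[ 305  223   58   70 2232] [328.6 256.4] h 0.1287 top mid [ 0.5776 -0.0575] w [0.0151 0.0124]
bench -0.00022143311413996836
t 12.5 go mm [ 1.3  0.1 57.9] rot [-0.0008  0.0009 -0.0023] pos [ 0.5995 -0.0889  0.0719] grip 0.0651 0.0
```

To row units: 57 mm is 0.19, 1.3 mm is 0.0043.

Request:
carry_out:
  steps: [65,0.0043,0,0.04,0,0,0,65,0.0043,0,0.1,0,0,0,65,0.0043,0,0.15,0,0,0,65,0.0043,0,0.18,0,0,0,65,0.0043,0,0.19,0,0,0,65,0.0043,0,0.19,0,0,0,45,0.0043,0,0.19,0,0,0,28,0.0043,0,0.19,0,0,0]
  newtons: 25

```text
t: 13.17
position: [0.5984, -0.0899, 0.0149]
tool_rot: [-3.141, 0.001, -2.647]
contact_force: [-0.1, 0.5, 0.4]
grip_width: 0.0558
gripper_force: 0.0
```

Request:
carry_out:
  steps: [28,0,0,0,0,0,0,28,0,0,0,0,0,0,28,0,0,0,0,0,0,28,0,0,0,0,0,0,28,0,0,0,0,0,0,28,0,0,0,0,0,0,28,0,0,0,0,0,0,28,0,0,0,0,0,0]

```text
t: 13.83
position: [0.598, -0.0898, 0.0144]
tool_rot: [-3.141, 0.0, -2.647]
contact_force: [-1.2, 1.0, 6.6]
grip_width: 0.0334
gripper_force: 25.0
```

To row units: -116 mm is -0.3867, -110 mm is -0.3667.

Request:
carry_out:
  steps: [28,0,0,-0.0167,0,0,0,28,0,0,-0.0667,0,0,0,28,0,0,-0.1333,0,0,0,28,0,0,-0.2167,0,0,0,28,0,0,-0.3,0,0,0,28,0,0,-0.3667,0,0,0,28,0,0,-0.3867,0,0,0,28,0,0,-0.3867,0,0,0]

```text
t: 14.5
position: [0.5985, -0.09, 0.1314]
tool_rot: [-3.14, 0.002, -2.647]
contact_force: [0.1, -1.2, -1.7]
grip_width: 0.0331
gripper_force: 25.0
```

```bash
python3 - <<'E'
from w import *
held("w8",.06);go(.5465,.1487,.12,-2.6447)
E
```

```text
held knob in tool [ 0.1 -0.5] w [16.6 18. ] ztop -45.7
t 14.55 go mm [-68.  234.3   9.8] rot [-0.0001  0.     -0.0027] pos [ 0.5977 -0.0898  0.1298] grip 0.0335 25.0
```

To row units: 234 mm is 0.78, 227 mm is 0.7567.

Request:
carry_out:
  steps: [28,-0.0233,0.08,0,0,0,0,28,-0.0567,0.1967,0,0,0,0,28,-0.0933,0.32,0,0,0,0,28,-0.13,0.4467,0,0,0,0,28,-0.1667,0.57,0,0,0,0,28,-0.1967,0.68,0,0,0,0,28,-0.22,0.7567,0,0,0,0,28,-0.2267,0.78,0,0,0,0]

```text
t: 15.22
position: [0.5449, 0.1513, 0.1283]
tool_rot: [3.14, -0.003, -2.645]
contact_force: [-1.8, 0.3, -1.4]
grip_width: 0.0336
gripper_force: 25.0
```

To row units: 75 mm is 0.25, 65 mm is 0.2167.

Request:
carry_out:
  steps: [28,0,0,0,0,0,0,28,0,0,0.0333,0,0,0,28,0,0,0.1,0,0,0,28,0,0,0.1667,0,0,0,28,0,0,0.2167,0,0,0,28,0,0,0.25,0,0,0,28,0,0,0.25,0,0,0,28,0,0,0.25,0,0,0]

```text
t: 15.88
position: [0.5468, 0.1475, 0.0546]
tool_rot: [3.141, -0.001, -2.648]
contact_force: [0.3, -0.3, -1.4]
grip_width: 0.0333
gripper_force: 25.0
```

```bash
python3 - <<'E'
from w import *
go(.5465,.1487,.030,-2.6447)
E
```

```text
t 15.88 go mm [-0.3  1.2 24.6] rot [ 0.0002 -0.001  -0.0037] pos [0.5468 0.1475 0.0546] grip 0.0333 25.0
```

To row units: 23 mm is 0.0767, 22 mm is 0.0733.

Request:
carry_out:
  steps: [28,0,0.0027,0.01,0,0,0,28,0,0.0027,0.0233,0,0,0,28,0,0.0027,0.0367,0,0,0,28,0,0.0027,0.0467,0,0,0,28,0,0.0027,0.0567,0,0,0,28,0,0.0027,0.0667,0,0,0,28,0,0.0027,0.0733,0,0,0,28,0,0.0027,0.0767,0,0,0]

```text
t: 16.55
position: [0.5463, 0.1491, 0.0318]
tool_rot: [3.142, -0.0, -2.647]
contact_force: [0.3, 0.1, -0.7]
grip_width: 0.0331
gripper_force: 25.0
```

To row units: 1.2 mm is 0.004, 1 mm is 0.0033.

Request:
carry_out:
  steps: [28,0,0,0.0033,0,0,0,28,0,0,0.004,0,0,0,28,0,0,0.004,0,0,0,50,0,0,0.004,0,0,0,55,0,0,0.004,0,0,0,55,0,0,0.004,0,0,0,55,0,0,0.004,0,0,0,55,0,0,0.004,0,0,0]

```text
t: 17.22
position: [0.5465, 0.1491, 0.0311]
tool_rot: [-3.142, 0.0, -2.647]
contact_force: [-1.3, -0.6, 0.1]
grip_width: 0.0541
gripper_force: 0.0
```

To row units: -105 mm is -0.35, -95 mm is -0.3167.

Request:
carry_out:
  steps: [55,0,0,-0.0267,0,0,0,55,0,0,-0.0833,0,0,0,55,0,0,-0.1667,0,0,0,55,0,0,-0.25,0,0,0,55,0,0,-0.3167,0,0,0,55,0,0,-0.35,0,0,0,55,0,0,-0.35,0,0,0,55,0,0,-0.35,0,0,0]

```text
t: 17.88
position: [0.5463, 0.1491, 0.1358]
tool_rot: [-3.142, 0.0, -2.647]
contact_force: [-0.8, 1.1, -0.6]
grip_width: 0.0551
gripper_force: 0.0
```

```bash
python3 - <<'E'
from w import *
s,d=look("w9");objs(s,d,hmin=.04,box=(.4,.65,.05,.25));go(.4668,-.235,.12,-2.6447)
E
```

```text
[ 230  104   53   54 2230] [255.8 130.7] h 0.0886 top mid [0.4956 0.1212] w [0.0228 0.023 ]
[ 237  174   37   39 1124] [255.4 193.3] h 0.0765 top mid [0.5473 0.1489] w [0.0177 0.0176]
bench -0.00020090528306998534
t 17.93 go mm [ 251.7 -300.6   15.2] rot [ 0.0004 -0.0012 -0.0028] pos [0.5459 0.149  0.135 ] grip 0.055 0.0
```

The third is seated (top at 76.5 mm). Second weight next.

To row units: -225 mm is -0.75, -195 mm is -0.65.

Request:
carry_out:
  steps: [55,0.05,-0.06,0,0,0,0,55,0.1267,-0.15,0,0,0,0,55,0.21,-0.25,0,0,0,0,55,0.2933,-0.35,0,0,0,0,55,0.3767,-0.45,0,0,0,0,55,0.46,-0.55,0,0,0,0,55,0.5433,-0.65,0,0,0,0,55,0.6267,-0.75,0,0,0,0]

```text
t: 18.6
position: [0.4862, -0.1396, 0.1346]
tool_rot: [3.14, -0.002, -2.647]
contact_force: [0.7, -1.0, 0.4]
grip_width: 0.0551
gripper_force: 0.0
```

To row units: -75 mm is -0.25, -70 mm is -0.2333.

Request:
carry_out:
  steps: [55,0.08,-0.0933,0,0,0,0,55,0.1467,-0.18,0.0167,0,0,0,55,0.1933,-0.2333,0.05,0,0,0,55,0.21,-0.25,0.1,0,0,0,55,0.21,-0.25,0.15,0,0,0,55,0.21,-0.25,0.2,0,0,0,55,0.21,-0.25,0.2167,0,0,0,55,0.21,-0.25,0.2167,0,0,0]

```text
t: 19.27
position: [0.4666, -0.2333, 0.0689]
tool_rot: [3.138, -0.002, -2.647]
contact_force: [-1.0, 0.5, -1.0]
grip_width: 0.0551
gripper_force: 0.0
```

```bash
python3 - <<'E'
from w import *
s,d=look("w10");objs(s,d,box=(.4,.65,-.3,-.1));go(.4668,-.235,.014,-2.6447)
E
```

```text
[ 237  189   33   40 1043] [253.2 208.6] h 0.0485 top mid [ 0.4669 -0.2358] w [0.0131 0.0137]
[ 164  223   50   70 2232] [191.5 257.5] h 0.1286 top mid [ 0.4768 -0.2659] w [0.0057 0.0139]
[ 298  223   50   70 2231] [319.5 257.5] h 0.1287 top mid [ 0.4471 -0.2079] w [0.0115 0.01  ]
[215 287  18   6  76] [223.1 290.1] h 0.0201 top mid [ 0.5546 -0.2205] w [0.0059 0.0096]
bench -0.00020637814405380372
t 19.32 go mm [ 1.  -1.1 56.1] rot [ 0.0019 -0.0011 -0.0026] pos [ 0.4672 -0.2336  0.0701] grip 0.0548 0.0
```

To row units: 56 mm is 0.1867, 53 mm is 0.1767.

Request:
carry_out:
  steps: [55,0.0033,-0.004,0.04,0,0,0,55,0.0033,-0.004,0.1,0,0,0,55,0.0033,-0.004,0.15,0,0,0,55,0.0033,-0.004,0.1767,0,0,0,55,0.0033,-0.004,0.1867,0,0,0,55,0.0033,-0.004,0.1867,0,0,0,40,0.0033,-0.004,0.1867,0,0,0,20,0.0033,-0.004,0.1867,0,0,0]
  newtons: 20

```text
t: 19.98
position: [0.4679, -0.2358, 0.0157]
tool_rot: [-3.14, 0.001, -2.647]
contact_force: [-0.1, 0.3, -0.0]
grip_width: 0.0459
gripper_force: 0.0
```

Request:
carry_out:
  steps: [20,0,0,0,0,0,0,20,0,0,0,0,0,0,20,0,0,0,0,0,0,20,0,0,0,0,0,0,20,0,0,0,0,0,0,20,0,0,0,0,0,0,20,0,0,0,0,0,0,20,0,0,0,0,0,0]

```text
t: 20.65
position: [0.4676, -0.2356, 0.0152]
tool_rot: [-3.141, 0.0, -2.647]
contact_force: [-1.2, 0.3, 5.3]
grip_width: 0.0257
gripper_force: 20.0
```

To row units: -116 mm is -0.3867, -110 mm is -0.3667.

Request:
carry_out:
  steps: [20,0,0,-0.0167,0,0,0,20,0,0,-0.0667,0,0,0,20,0,0,-0.1333,0,0,0,20,0,0,-0.2167,0,0,0,20,0,0,-0.3,0,0,0,20,0,0,-0.3667,0,0,0,20,0,0,-0.3867,0,0,0,20,0,0,-0.3867,0,0,0]

```text
t: 21.32
position: [0.4679, -0.2359, 0.1321]
tool_rot: [-3.139, 0.001, -2.647]
contact_force: [-0.8, 0.3, -1.6]
grip_width: 0.0252
gripper_force: 20.0
```

```bash
python3 - <<'E'
from w import *
held("w11",.06);go(.5893,.1718,.13,-2.6447)
E
```

```text
held knob in tool [ 1.  -0.8] w [12.8 13.6] ztop -32.9
t 21.37 go mm [-300.6  300.7    0.7] rot [-0.0004  0.0002 -0.0027] pos [ 0.4674 -0.2355  0.1308] grip 0.0253 20.0
```

To row units: -196 mm is -0.6533, -169 mm is -0.5633.

Request:
carry_out:
  steps: [20,-0.0467,0.0467,0,0,0,0,20,-0.12,0.12,0,0,0,0,20,-0.2067,0.2067,0,0,0,0,20,-0.2933,0.2933,0,0,0,0,20,-0.3833,0.3833,0,0,0,0,20,-0.4733,0.4733,0,0,0,0,20,-0.5633,0.5633,0,0,0,0,20,-0.6533,0.6533,0,0,0,0]

```text
t: 22.03
position: [0.5463, 0.0319, 0.1291]
tool_rot: [3.14, -0.002, -2.647]
contact_force: [0.8, -0.3, -1.7]
grip_width: 0.0256
gripper_force: 20.0
```

Request:
carry_out:
  steps: [20,-0.0833,0.0833,0,0,0,0,20,-0.1667,0.1667,0,0,0,0,20,-0.2433,0.2433,0,0,0,0,20,-0.3,0.3,0,0,0,0,20,-0.3367,0.3367,0,0,0,0,20,-0.35,0.35,0,0,0,0,20,-0.35,0.35,0,0,0,0,20,-0.35,0.35,0,0,0,0]

```text
t: 22.7
position: [0.5892, 0.1712, 0.1302]
tool_rot: [3.141, -0.001, -2.648]
contact_force: [-0.3, 0.8, -0.9]
grip_width: 0.0252
gripper_force: 20.0
```

To row units: 75 mm is 0.25, 72 mm is 0.24.

Request:
carry_out:
  steps: [20,0,0,0.0267,0,0,0,20,0,0,0.0833,0,0,0,20,0,0,0.15,0,0,0,20,0,0,0.2,0,0,0,20,0,0,0.24,0,0,0,20,0,0,0.25,0,0,0,20,0,0,0.25,0,0,0,20,0,0,0.25,0,0,0]

```text
t: 23.37
position: [0.59, 0.1719, 0.0565]
tool_rot: [-3.141, 0.001, -2.648]
contact_force: [0.9, -1.2, -1.3]
grip_width: 0.0257
gripper_force: 20.0
```

```bash
python3 - <<'E'
from w import *
go(.5900,.1722,.031,-2.6447)
E
```

```text
t 23.37 go mm [-0.1  0.3 25.5] rot [-0.0002  0.0007 -0.0032] pos [0.59   0.1719 0.0565] grip 0.0257 20.0
```

Seated TCP height should be 16 + 15 = 31 mm.

To row units: 24 mm is 0.08, 23 mm is 0.0767.

Request:
carry_out:
  steps: [20,0,0.001,0.01,0,0,0,20,0,0.001,0.0233,0,0,0,20,0,0.001,0.0367,0,0,0,20,0,0.001,0.0467,0,0,0,20,0,0.001,0.0567,0,0,0,20,0,0.001,0.0667,0,0,0,20,0,0.001,0.0767,0,0,0,20,0,0.001,0.08,0,0,0]

```text
t: 24.03
position: [0.5893, 0.1724, 0.0314]
tool_rot: [3.141, -0.001, -2.647]
contact_force: [-0.4, -0.4, -1.4]
grip_width: 0.0252
gripper_force: 20.0
```

To row units: 1 mm is 0.0033, 0.5 mm is 0.0017.

Request:
carry_out:
  steps: [20,0,0,0.0017,0,0,0,20,0,0,0.0033,0,0,0,20,0,0,0.0033,0,0,0,40,0,0,0.0033,0,0,0,46,0,0,0.0033,0,0,0,46,0,0,0.0033,0,0,0,46,0,0,0.0033,0,0,0,46,0,0,0.0033,0,0,0]

```text
t: 24.7
position: [0.5895, 0.1725, 0.0309]
tool_rot: [-3.142, 0.0, -2.647]
contact_force: [0.1, 0.5, 0.0]
grip_width: 0.0454
gripper_force: 0.0
```

To row units: -105 mm is -0.35, -95 mm is -0.3167.

Request:
carry_out:
  steps: [46,0,0,-0.0267,0,0,0,46,0,0,-0.0833,0,0,0,46,0,0,-0.1667,0,0,0,46,0,0,-0.25,0,0,0,46,0,0,-0.3167,0,0,0,46,0,0,-0.35,0,0,0,46,0,0,-0.35,0,0,0,46,0,0,-0.35,0,0,0]

```text
t: 25.37
position: [0.5893, 0.1725, 0.1357]
tool_rot: [-3.142, 0.0, -2.647]
contact_force: [0.1, 0.1, -0.0]
grip_width: 0.0461
gripper_force: 0.0
```

```bash
python3 - <<'E'
from w import *
s,d=look("w12");objs(s,d,hmin=.04,box=(.4,.65,.05,.25));go(.5606,-.217,.13,-2.6447)
E
```

```text
[ 228   36   56   61 2711] [255.6  66.1] h 0.0887 top mid [0.496  0.1213] w [0.023  0.0228]
[ 236  121   39   41 1207] [255.3 141.2] h 0.0766 top mid [0.5477 0.149 ] w [0.018  0.0178]
[242 177  28  28 598] [255.4 190.5] h 0.0644 top mid [0.5895 0.1716] w [0.0137 0.0137]
bench -0.00017690084966637265
t 25.42 go mm [ 209.6 -329.3    5. ] rot [ 0.0004 -0.0013 -0.0027] pos [0.5889 0.1723 0.1349] grip 0.0462 0.0
```

The second is seated (top at 64.4 mm). The smallest (grey) weight is next, with fingers opened only to 38 mm to clear the blue look-alike.

To row units: -230 mm is -0.7667, -198 mm is -0.66.

Request:
carry_out:
  steps: [38,0.0333,-0.0567,0,0,0,0,38,0.09,-0.1433,0,0,0,0,38,0.1533,-0.2433,0,0,0,0,38,0.22,-0.3433,0,0,0,0,38,0.2867,-0.4467,0,0,0,0,38,0.3533,-0.5533,0,0,0,0,38,0.42,-0.66,0,0,0,0,38,0.4867,-0.7667,0,0,0,0]

```text
t: 26.08
position: [0.5689, -0.1008, 0.1344]
tool_rot: [3.14, -0.002, -2.647]
contact_force: [0.3, 0.1, 0.2]
grip_width: 0.0381
gripper_force: 0.0
```

To row units: -99 mm is -0.33, -94 mm is -0.3133.

Request:
carry_out:
  steps: [38,0.06,-0.0933,0,0,0,0,38,0.12,-0.1867,0,0,0,0,38,0.1667,-0.2633,0,0,0,0,38,0.2,-0.3133,0,0,0,0,38,0.2133,-0.33,0.0333,0,0,0,38,0.2133,-0.33,0.1,0,0,0,38,0.2133,-0.33,0.1667,0,0,0,38,0.2133,-0.33,0.2,0,0,0]

```text
t: 26.75
position: [0.559, -0.2154, 0.072]
tool_rot: [3.137, -0.003, -2.647]
contact_force: [-0.1, 0.2, -0.7]
grip_width: 0.0379
gripper_force: 0.0
```

```bash
python3 - <<'E'
from w import *
s,d=look("w13");objs(s,d,box=(.45,.65,-.3,-.1));go(.5606,-.217,.014,-2.6447)
E
```

```text
[242 193  22  27 442] [252.9 206.1] h 0.0365 top mid [ 0.5608 -0.2174] w [0.0092 0.0098]
[318 205  25  27 482] [330.1 217.8] h 0.0363 top mid [ 0.5394 -0.1561] w [0.0092 0.0094]
[ 183  223   44   70 1790] [208.7 253.9] h 0.1284 top mid [ 0.5659 -0.2389] w [0.007  0.0128]
[ 285  223   44   70 1795] [302.3 253.8] h 0.1286 top mid [ 0.5452 -0.1985] w [0.0124 0.0079]
[111 238  41  27 662] [130.8 253.2] h 0.0369 top mid [ 0.6487 -0.2928] w [0.0024 0.0134]
bench -0.00022314631299516496
t 26.8 go mm [-1.1 -2.9 57.2] rot [ 0.0053 -0.0037 -0.0023] pos [ 0.5586 -0.2151  0.0713] grip 0.0379 0.0
```

View pics/w13.png

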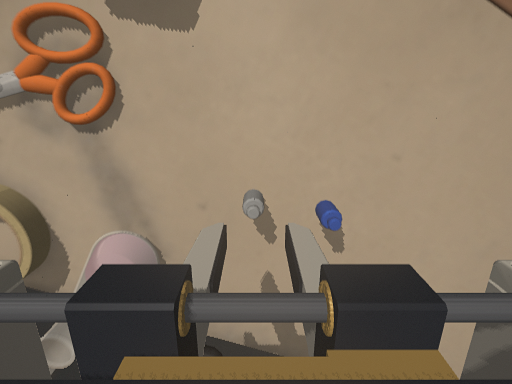

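The grey weight is at (253,205), centred between the fingers. The blue one (329,216) is outside them and the flask (125,260) is clear to the left. I let the arm settle before descending.

To row units: 6 mm is 0.02, 3 mm is 0.01.

Request:
carry_out:
  steps: [38,0,0,0,0,0,0,38,0,0,0.01,0,0,0,38,0,0,0.02,0,0,0,38,0,0,0.02,0,0,0,38,0,0,0.02,0,0,0,38,0,0,0.02,0,0,0,38,0,0,0.02,0,0,0,38,0,0,0.02,0,0,0]

```text
t: 27.47
position: [0.5608, -0.2168, 0.0702]
tool_rot: [-3.141, 0.0, -2.647]
contact_force: [-0.2, -0.4, -0.1]
grip_width: 0.0382
gripper_force: 0.0
```

```bash
python3 - <<'E'
from w import *
go(.5607,-.2172,.014,-2.6447)
E
```

```text
t 27.47 go mm [ 0.3 -0.3 56.2] rot [-0.0003  0.0002 -0.0027] pos [ 0.5608 -0.2168  0.0702] grip 0.0382 0.0
```

Request:
carry_out:
  steps: [38,0,0,0.04,0,0,0,38,0,0,0.1,0,0,0,38,0,0,0.15,0,0,0,38,0,0,0.18,0,0,0,38,0,0,0.19,0,0,0,38,0,0,0.19,0,0,0,28,0,0,0.19,0,0,0,14,0,0,0.19,0,0,0]
  newtons: 15

```text
t: 28.13
position: [0.5611, -0.217, 0.0137]
tool_rot: [-3.141, 0.001, -2.647]
contact_force: [0.1, -0.4, 0.4]
grip_width: 0.029
gripper_force: 0.0
```

Request:
carry_out:
  steps: [13,0,0,0,0,0,0,13,0,0,0,0,0,0,13,0,0,0,0,0,0,13,0,0,0,0,0,0,13,0,0,0,0,0,0,13,0,0,0,0,0,0,13,0,0,0,0,0,0,13,0,0,0,0,0,0]

```text
t: 28.8
position: [0.561, -0.2169, 0.0135]
tool_rot: [-3.141, 0.001, -2.647]
contact_force: [-0.5, 0.1, 6.0]
grip_width: 0.0172
gripper_force: 15.0
```

Request:
carry_out:
  steps: [13,0,0,-0.0167,0,0,0,13,0,0,-0.0667,0,0,0,13,0,0,-0.1333,0,0,0,13,0,0,-0.2167,0,0,0,13,0,0,-0.3,0,0,0,13,0,0,-0.3667,0,0,0,13,0,0,-0.3867,0,0,0,13,0,0,-0.3867,0,0,0]

```text
t: 29.47
position: [0.5612, -0.2171, 0.1303]
tool_rot: [-3.14, 0.001, -2.647]
contact_force: [0.5, 0.7, -1.2]
grip_width: 0.0172
gripper_force: 15.0
```

```bash
python3 - <<'E'
from w import *
held("w14",.06);go(.6248,.1912,.13,-2.6447)
E
```

```text
held knob in tool [ 0.7 -0.8] w [9.2 9.6] ztop -22.6
t 29.52 go mm [-250.1  328.6   -1.3] rot [-0.0002  0.0001 -0.0027] pos [ 0.5606 -0.2167  0.1288] grip 0.0175 15.0
```

To row units: 220 mm is 0.7333, 190 mm is 0.6333.

Request:
carry_out:
  steps: [13,-0.04,0.0533,0,0,0,0,13,-0.1033,0.1367,0,0,0,0,13,-0.1767,0.2333,0,0,0,0,13,-0.2533,0.3333,0,0,0,0,13,-0.33,0.4333,0,0,0,0,13,-0.4067,0.5333,0,0,0,0,13,-0.4833,0.6333,0,0,0,0,13,-0.56,0.7333,0,0,0,0]

```text
t: 30.18
position: [0.6033, 0.0584, 0.1269]
tool_rot: [3.14, -0.003, -2.648]
contact_force: [0.2, -0.5, 0.1]
grip_width: 0.0169
gripper_force: 15.0
```

To row units: 109 mm is 0.3633, 107 mm is 0.3567.

Request:
carry_out:
  steps: [13,-0.0733,0.0967,0,0,0,0,13,-0.1467,0.19,0,0,0,0,13,-0.2067,0.27,0,0,0,0,13,-0.25,0.3267,0,0,0,0,13,-0.2733,0.3567,0,0,0,0,13,-0.275,0.3633,0,0,0,0,13,-0.275,0.3633,0,0,0,0,13,-0.275,0.3633,0,0,0,0]

```text
t: 30.85
position: [0.6248, 0.1904, 0.1283]
tool_rot: [3.142, -0.001, -2.648]
contact_force: [0.3, -1.1, -1.1]
grip_width: 0.0171
gripper_force: 15.0
```

To row units: 75 mm is 0.25, 72 mm is 0.24.

Request:
carry_out:
  steps: [13,0,0,0.0267,0,0,0,13,0,0,0.0833,0,0,0,13,0,0,0.15,0,0,0,13,0,0,0.2,0,0,0,13,0,0,0.24,0,0,0,13,0,0,0.25,0,0,0,13,0,0,0.25,0,0,0,13,0,0,0.25,0,0,0]

```text
t: 31.52
position: [0.6255, 0.1914, 0.0545]
tool_rot: [-3.141, 0.001, -2.648]
contact_force: [0.6, -0.4, -0.3]
grip_width: 0.0174
gripper_force: 15.0
```

```bash
python3 - <<'E'
from w import *
go(.6250,.1914,.0294,-2.6447)
E
```

```text
t 31.52 go mm [ 0.5  0.2 25.1] rot [-0.0002  0.0007 -0.0031] pos [0.6255 0.1914 0.0545] grip 0.0174 15.0
```

To row units: 23.5 mm is 0.0783, 22 mm is 0.0733.

Request:
carry_out:
  steps: [13,0.001,0.0007,0.01,0,0,0,13,0.001,0.0007,0.0233,0,0,0,13,0.001,0.0007,0.0367,0,0,0,13,0.001,0.0007,0.0467,0,0,0,13,0.001,0.0007,0.0567,0,0,0,13,0.001,0.0007,0.0667,0,0,0,13,0.001,0.0007,0.0733,0,0,0,13,0.001,0.0007,0.0783,0,0,0]

```text
t: 32.18
position: [0.6247, 0.1917, 0.0301]
tool_rot: [3.142, -0.0, -2.647]
contact_force: [-0.8, 0.9, -0.5]
grip_width: 0.017
gripper_force: 15.0
```

To row units: 1 mm is 0.0033, 0.5 mm is 0.0017.

Request:
carry_out:
  steps: [13,0,0,0.0017,0,0,0,13,0,0,0.0033,0,0,0,13,0,0,0.0033,0,0,0,30,0,0,0.0033,0,0,0,38,0,0,0.0033,0,0,0,38,0,0,0.0033,0,0,0,38,0,0,0.0033,0,0,0,38,0,0,0.0033,0,0,0]

```text
t: 32.85
position: [0.6248, 0.1917, 0.0295]
tool_rot: [-3.142, 0.0, -2.647]
contact_force: [-0.3, 0.5, -0.0]
grip_width: 0.0379
gripper_force: 0.0
```

To row units: -110 mm is -0.3667, -100 mm is -0.3333.

Request:
carry_out:
  steps: [38,0,0,-0.0267,0,0,0,38,0,0,-0.0833,0,0,0,38,0,0,-0.1667,0,0,0,38,0,0,-0.25,0,0,0,38,0,0,-0.3333,0,0,0,38,0,0,-0.3667,0,0,0,38,0,0,-0.3667,0,0,0,38,0,0,-0.3667,0,0,0]

```text
t: 33.52
position: [0.6246, 0.1917, 0.1391]
tool_rot: [-3.142, 0.0, -2.647]
contact_force: [-0.2, 0.0, -1.0]
grip_width: 0.038
gripper_force: 0.0
```

```bash
python3 - <<'E'
from w import *
s,d=look("w15");objs(s,d,hmin=.04,box=(.4,.68,.05,.25))
t=get_image("top");print(t["z_map"].shape)
P=cloud(t);print("flask top",np.nanmax(P[118:150,348:380,2]))
E
```

```text
[ 226    0   59   48 2280] [255.3  20.1] h 0.0886 top mid [0.5003 0.1229] w [0.0159 0.0211]
[ 235   72   41   42 1329] [255.   92.9] h 0.0767 top mid [0.548  0.1492] w [0.0177 0.0177]
[242 134  28  29 632] [255.3 148.1] h 0.0646 top mid [0.5899 0.1718] w [0.0137 0.014 ]
[247 180  18  17 230] [255.5 188.1] h 0.0528 top mid [0.6249 0.1909] w [0.0092 0.0094]
bench -0.00018418630377237122
(384, 512)
flask top 0.10943001333912572
```

View pics/w15.png

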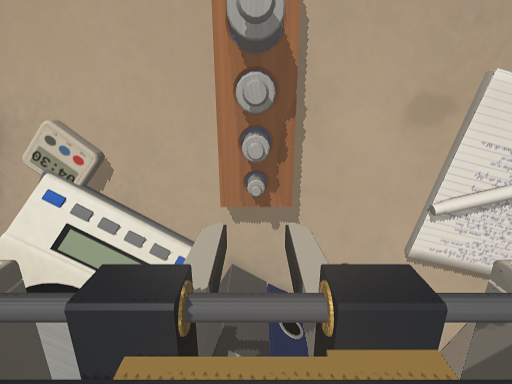

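All four stand upright in a row at (255,20), (255,92), (255,148) and (255,186). Their tops are at 88.6, 76.7, 64.6 and 52.8 mm, each 16 mm plus its own height. The flask stands and the gripper is clear.

```bash
python3 -c "
from h import *
print(finish_job())"
```

```text
the job is handed in; nothing more can be done
None
```

All four weights are upright and fully down in their own wells, smallest to largest, the flask is still standing, and the job was handed in at about 34 s; the hand-in returned no verdict.

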